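# Bring the work lamp over the mortar and lock it

### The arm

A 7-joint arm with a two-finger parallel gripper is mounted at the origin on the work surface. World frame = base frame: x ahead of the robot, y to its left, z up, the work surface at z = 0. Lengths are in mm, angles in rad, forces in N, time in s.
With the tool pointing down it reaches from about 400 to 875 mm from the base axis. Payload 4.4 kg.
Tool frame: the origin (TCP) lies at the very end of the fingers, on their centre line; the grasp point (between the pads) lies 19 mm behind it; z points along the fingers, y is the line along which they close (so a half turn about z gives the same grasp; the last joint's range is limited). The gripper opens to 85 mm and grips with 20 to 120 N. Pads are 22 mm wide; open, the fingers measure 114 mm over their backs; the gripper's body (76 mm by 85 mm) begins 54 mm behind the grasp point. The pads swing forward as they close: fully open they stand 13 mm farther back than shut.
Start: joints at [-1.395, 0.628, 0.038, 1.517, -0.027, 0.996, -0.02], TCP at [155.618, 631.111, 231.313] pointing down, gripper open.
Joint ranges: [-3.06, 3.06], [-0.37, 2.12], [-1.25, 1.32], [0.18, 2.47], [-1.1, 4.24], [0.23, 1.98], [-2.94, 2.94]. Speed limits (rad/s): [2.57, 2.57, 3.14, 3.14, 3.14, 3.14, 3.14].

### API

Orientations are given as [roll, pitch, yaw] about the fixed x, y, z axes, in that order (R = Rz(yaw) Ry(pitch) Rx(roll)).
In Python, from cell import status, get_image, ctrl, models gives the robot as it stands.
- The arm moves only by the shell command python3 -m handwheel 'ROWS' [OPENING]. ROWS is JSON, a list of rows, each an object with "delta_pos": the shift along the world's x, y, z in cm, a list of three; "yaw": the turn about the world's z in rad. A call has 1 to 10 rows; each row shifts and turns the commanded pose from where the row before left it; what a row does not reach is not made up. A row lasts 1/12 s, in which the tool goes at most 41.7 mm and 7.16 degrees, less where a joint would pass 70% of its speed; a pose out of reach is approached as far as the arm can. A call is refused whole if a number of a shift passes 4.17 or a number of a turn 0.125, either way. A call with a gripper value outside its range is refused whole. OPENING is the opening, from -1 (shut) to 1 (fully open), set as the call begins (- or left out, the last holds). The fingers move at their own pace and stop on an object; the grip force is fixed at half the most. Time passes only in rows, so rows that do not move let the fingers close. It gives the time, the measured TCP pose, the force, the opening and the grip force at its end, in the units of the state.
- status.read_state(): the state, without advancing time (a new reading comes with each control period).
- get_image(name): name is "scene" or "top"; returns a dict with "color" (420x560x3 uint8, red, green, blue), "z_map" (420x560 float32, mm along the optical axis (not along the pixel's ray), 0 where there is no reading), "fx", "fy", "cx", "cy" (pixels), "k1" (the pictures are not rectified: a ray, as slopes to the right and down, at radius r is drawn at 1 + k1 r^2 times it, then the intrinsics apply), "position" and "rotation" of the camera in the world. Camera axes: x right, y up, looking along -z (the intrinsics and any distortion apply to the point x, -y, -z); pixel columns grow to the right and rows downward; lengths in mm; the calibration is good to about 2 mm. A picture is of the moment at which its call begins.
- ctrl.finish_job(): hands the job in; it is judged then, once.
Trained networks look in a picture, given as the dict that the camera call returned (one of the last four; its "shot" number tells which), for a name from the list of things; names that differ only in an ending like _2 or _b are one class to them, and where a whole thing is asked for, a point or a joint stands for the part that bears it (a point fixed in the world has none). Each returns a list of dicts, best first, with "score" (0 to 1); they miss things now and then, are a little off and sometimes report something else, mostly with a low value. They report only what shows in the picture. A call takes as long as a camera call. They do not tell look-alikes from the thing itself.
- models.boxes_of(picture, name): "rect" ([left, top, right, bottom] in pixels, round what is visible of it).
The state is a dict: "clock": time; "qpos": joint angles; "qd": joint speeds; "tau": joint torques, N m; "eef_pos": TCP position; "tool_rot": TCP orientation; "force": force on the tool from outside, world axes, zero at the start; "torque": the same for the moment, N m; "width": finger opening in mm; "gripper_force": force on a finger pad.
Only numpy, scipy, OpenCV 4.12 (cv2) and the standard library are available. Lean on these libraries where they do the work, as an engineer would, in place of code of your own. Each camera call takes 0.05 s, during which the arm holds its last target. There are 200 camera calls.

### The job

The work lamp has to light the mortar. Flip its red cam lever fully back (away from the robot) to free the lamp head, swing and slide the head until it hangs centred over the mortar, and with the head there flip the lever fully forward again (towards the robot) to lock it. Do not shift the mortar or any of the other kitchen things.

Things in the scene. Friction and masses are not known exactly. Their poses are not given: they have to be found in the camera images.
- lamp_stand: Fixed lamp stand at the left of the ledge: grey round foot 110 mm wide, 16 mm high, with a steel post 26 mm thick; a grey hub on top reaches 260 mm high. Origin: centre of the foot's underside, on the swing axis. At swing 0 the boom points along this body's -y axis.
- lamp_swing (a joint): Swing of the square aluminium boom (20 x 20 mm, centre line 235 mm above the ledge, end 446 mm from the post axis) about the post's vertical axis, rad, limits -0.7 to 0.7; growing values carry the head away from the robot (counter-clockwise from above). Stiff (about 2.4 N m of friction): it stays where it is left.
- lamp_head (a joint): Slide of the lamp head along the boom, m, 0 to 0.2, growing away from the post; the head's centre is 0.20 m + this value from the post axis. It is to be slid only with the cam lever back; about 4 N of friction.
- cam_lever (a joint): Red cam lever on top of the lamp head, rad: 0 = fully forward, leaning 32 degrees from vertical towards the robot's side (locked); 1.12 = fully back, leaning 32 degrees to the far side (free). It turns about the boom's direction and stays where it is left; about 1 N at its tip.
- lever_pivot (a point): The lever's turning axis, 254 mm above the ledge, over the centre of the lamp head.
- lever_tip (a point): Middle of the red lever's free end, 67 mm from its turning axis. The lever is a paddle 18 mm wide along the boom and 10 mm thick.
- lamp_handle (a point): Grip point on the axis of the orange round handle, 16 mm thick, on the head's robot side, 195 mm above the ledge, 55 mm from the head's centre line. The handle leans 40 degrees from vertical, rising from the green hood towards the robot, square to the boom: 28 mm of it lies above this point, 25 mm clear below. Axes: z up, -y outward along the boom, -x level to the robot's side.
- lamp_shield (a point): Top centre of the clear round shield fixed on the head: 132 mm across, 4 mm thick, its top 255 mm above the ledge. It covers the handle and keeps a vertical gripper off it: come in tilted, along the handle.
- lamp_center (a point): Centre of the round mouth (96 mm wide) of the green lamp hood, facing down, 135 mm above the ledge; same axes as the handle point. The hood is 60 mm high; its upper end hangs under a black slider block 40 x 60 mm on the boom.
- mortar: White ceramic mortar standing loose on the ledge: 130 mm across the rim, 84 mm at the foot, 78 mm high. Origin: centre of its underside. Weighs about 0.9 kg.
- pestle: White ceramic pestle lying on the ledge between mortar and lamp stand, 150 mm long (along its x axis), up to 36 mm thick. Origin: on the ledge under its middle.
- steamer: Perforated aluminium steamer tier, 196 mm across, 80 mm high, with two small wire handles. Origin: centre of its underside.
- cups: Stack of green plastic nesting cups, 78 mm across, 132 mm high. Origin: centre of its underside.
- canister: Stainless canister with domed lid and black press button, 106 mm across, 150 mm high. Origin: centre of its underside.
Mind the look-alikes: they are no part of the job. Leave any pink look-alike of the mortar alone.

How it is judged (in metres and radians):
On the way, in this order (a step that is already met when the one before it is completed fails the run):
1. The cam lever is flipped back, freeing the head (value of joint cam_lever above 0.85 rad), for 0.2 s.
2. With the lever back, the lamp head hangs over the mortar within 20 mm of its centre (value of joint cam_lever above 0.8 rad and horizontal distance between lamp_center and mortar below 0.02 m), for 0.3 s.
At the end, for the whole second after the job is handed in: The lamp hood's centre is within 20 mm (seen from above) of the mortar's centre and at rest there, the cam lever is forward (below 0.2 rad), the mortar stands within 20 mm of where it was, the pestle, steamer, cups and canister within 30 mm (value of joint cam_lever below 0.2 rad and horizontal distance between lamp_center and mortar below 0.02 m and distance of mortar from where it was at the start of the episode below 0.02 m and linear speed of mortar below 0.01 m/s and velocity of joint lamp_swing between -0.03 and 0.03 rad/s and distance of each of pestle, steamer, cups, canister from where it was at the start of the episode below 0.03 m); the robot touches nothing.
It fails at once if The mortar is shifted more than 20 mm or tipped (distance of mortar from where it was at the start of the episode above 0.02 m or angle between mortar's own z axis and vertical above 0.25 rad).
It fails at once if The pestle is shifted more than 30 mm (distance of pestle from where it was at the start of the episode above 0.03 m).
It fails at once if The steamer tier is shifted more than 30 mm or tipped (distance of steamer from where it was at the start of the episode above 0.03 m or angle between steamer's own z axis and vertical above 0.3 rad).
It fails at once if The stack of cups is shifted more than 30 mm or tipped (distance of cups from where it was at the start of the episode above 0.03 m or angle between cups's own z axis and vertical above 0.3 rad).
It fails at once if The canister is shifted more than 30 mm or tipped (distance of canister from where it was at the start of the episode above 0.03 m or angle between canister's own z axis and vertical above 0.3 rad).
It also fails if it takes over 67 s, if anything falls off the work surface, if the arm or the gripper's body presses on something with over 40 N, if the wrist force passes 120 N, or if a joint passes its speed limit or range.

## Working session

There is one attempt and no reset: what is moved stays moved. The work goes in short steps, Python scripts to look and compute and a shell command to move; the robot and the scene stay as the last step left them, time stands still between calls to the robot, and variables do not carry over. Pictures are saved under pics/ and viewed, at most 10 in all, crops included, and the job is handed in when it is done.

```bash
ls; mkdir -p pics
cat > h.py <<'E'
import numpy as np, cv2
from cell import status, get_image, ctrl, models
def rays(p,u,v):
    x=(np.asarray(u,float)-p['cx'])/p['fx']; y=(np.asarray(v,float)-p['cy'])/p['fy']
    r=np.hypot(x,y); s=r.copy()
    for _ in range(20): s=r/(1+p['k1']*s*s)
    f=np.where(r>0,s/np.maximum(r,1e-9),1); return x*f,y*f
def pts(p):
    h,w=p['z_map'].shape; u,v=np.meshgrid(np.arange(w),np.arange(h)); x,y=rays(p,u,v); z=p['z_map']
    c=np.stack([x*z,-y*z,-z],-1); R=np.array(p['rotation'])
    P=c@R.T+np.array(p['position']); P[z<=0]=np.nan; return P
def save(p,n): cv2.imwrite('pics/'+n,p['color'][:,:,::-1])
E
python3 - <<'E'
from h import *
s=status.read_state(); print({k:np.round(v,3) for k,v in s.items()})
a=get_image('scene');b=get_image('top')
im=np.hstack([a['color'],b['color']]); 
save(a,'s0.png');save(b,'t0.png')
for p in(a,b):
    print(np.shape(p['rotation']),p['position'],p['k1'])
    P=pts(p)
    for n in ['lamp_stand','lamp_head','cam_lever','mortar','pestle','steamer','cups','canister','lamp_handle','lamp_shield']:
        for d in models.boxes_of(p,n)[:2]:
            l,t,r,bt=[int(x) for x in d['rect']]
            print(n,round(d['score'],2),[l,t,r,bt],np.round(P[(t+bt)//2,(l+r)//2]))
E
```

```text
pics
{'clock': np.float64(0.0), 'qpos': array([-1.395,  0.629,  0.038,  1.518, -0.027,  0.996, -0.02 ]), 'qd': array([ 0.   ,  0.002,  0.001,  0.   , -0.   ,  0.   , -0.   ]), 'tau': array([-0.0000e+00, -5.6341e+01,  1.2260e+00, -1.9345e+01,  1.1000e-02,
        1.0000e-02, -0.0000e+00]), 'eef_pos': array([155.446, 630.497, 230.387]), 'tool_rot': array([-3.14,  0.  ,  2.9 ]), 'force': array([-0.388,  0.805,  1.169]), 'torque': array([-0.008, -0.025,  0.009]), 'gripper_force': np.float64(0.0), 'width': np.float64(85.166)}
(3,) [1589.08614137  728.043504   1261.78948734] -0.08600981159669963Traceback (most recent call last):
  File "<stdin>", line 8, in <module>
  File "h.py", line 11, in pts
    P=c@R.T+np.array(p['position']); P[z<=0]=np.nan; return P
      ~~~~~^~~~~~~~~~~~~~~~~~~~~~~~
ValueError: operands could not be broadcast together with shapes (420,560) (3,)
```

```bash
sed -i "s/R=np.array(p\['rotation'\])/R=Rot.from_euler('xyz',p['rotation']).as_matrix()/; 1a from scipy.spatial.transform import Rotation as Rot" h.py
python3 - <<'E'
from h import *
a=get_image('scene');b=get_image('top')
save(a,'s0.png');save(b,'t0.png')
for p in(a,b):
    print(p['rotation'],p['position'],p['fx'])
    P=pts(p)
    for n in ['lamp_stand','lamp_head','cam_lever','mortar','pestle','steamer','cups','canister']:
        for d in models.boxes_of(p,n)[:2]:
            l,t,r,bt=[int(x) for x in d['rect']]
            print(n,round(d['score'],2),[l,t,r,bt],np.round(P[(t+bt)//2,(l+r)//2]))
E
```

```text
[8.75224718e-01 1.92888745e-03 2.20727143e+00] [1589.08614137  728.043504   1261.78948734] 521.4401563743237
lamp_stand 0.75 [252, 198, 403, 328] [487. 131.  -5.]
lamp_head 0.71 [258, 199, 305, 257] [678.  75. 261.]
cam_lever 0.51 [276, 195, 287, 221] [627.  38. 284.]
cam_lever 0.25 [347, 262, 381, 288] [485. 270.  21.]
mortar 0.94 [272, 285, 320, 328] [718. 163.  16.]
mortar 0.83 [232, 255, 273, 297] [699. -24.  15.]
pestle 0.51 [345, 263, 381, 288] [495. 270.  30.]
steamer 0.6 [169, 204, 229, 258] [ 632. -321.    4.]
steamer 0.18 [260, 199, 303, 257] [678.  75. 261.]
cups 0.93 [239, 178, 259, 218] [ 476. -211.  108.]
canister 0.66 [180, 162, 212, 206] [ 520. -428.  100.]
[ 0.18692286  0.01093488 -1.57662587] [ 361.47151574  -40.89857457 1392.70273668] 441.6066469226607
lamp_stand 0.95 [114, 166, 292, 249] [652. 232.   0.]
lamp_head 0.88 [227, 165, 277, 220] [632.  50. 282.]
mortar 0.77 [257, 157, 292, 196] [750.   2.  13.]
mortar 0.77 [192, 152, 233, 195] [762. 203.  14.]
pestle 0.92 [179, 234, 199, 278] [491. 267.  25.]
pestle 0.32 [339, 252, 367, 280] [ 449. -226.  134.]
steamer 0.86 [324, 164, 400, 230] [ 679. -282.    5.]
cups 0.58 [342, 253, 368, 283] [ 443. -232.  134.]
cups 0.23 [228, 165, 278, 219] [631.  47. 286.]
canister 0.59 [402, 232, 451, 271] [ 489. -435.  144.]
```

View pics/s0.png

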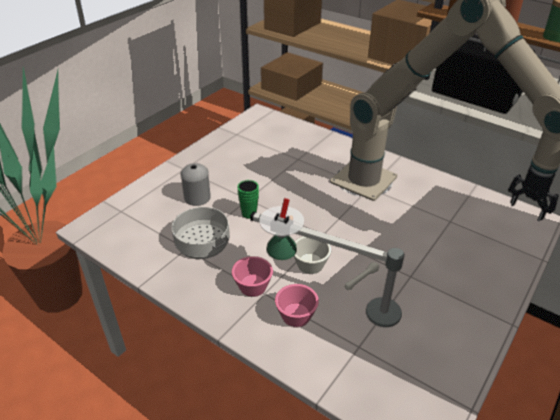

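View pics/t0.png

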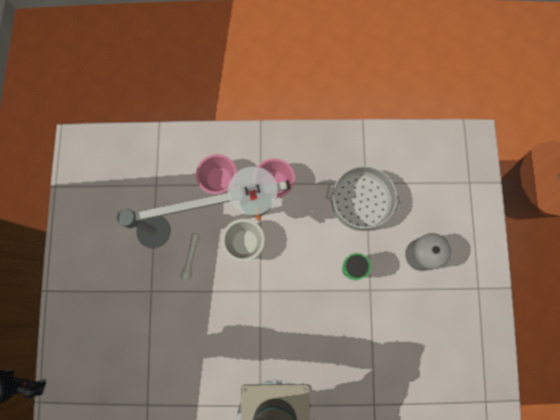

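```bash
cat >> h.py <<'E'
def circ(xy):
    # robust circle fit
    from scipy.optimize import least_squares
    r=least_squares(lambda q:np.hypot(xy[:,0]-q[0],xy[:,1]-q[1])-q[2],[*xy.mean(0),60],loss='soft_l1',f_scale=2); return r.x
def red(p):
    h=cv2.cvtColor(p['color'],cv2.COLOR_RGB2HSV); return (((h[...,0]<6)|(h[...,0]>174))&(h[...,1]>190)&(h[...,2]>80))
E
python3 - <<'E'
from h import *
a=get_image('scene');b=get_image('top')
for n,p,box in(('s',a,(285,235,335,280)),('t',b,(215,212,272,268))):
    P=pts(p); l,t,r,bo=box; Q=P[t:bo,l:r].reshape(-1,3)
    Q=Q[(Q[:,2]>70)&(Q[:,2]<84)]; print(n,'mortar rim',len(Q),circ(Q[:,:2]))
    Z=P.reshape(-1,3); 
    m=(Z[:,2]>238)&(Z[:,2]<300)&(Z[:,0]>400)&(Z[:,0]<800)&(Z[:,1]>-100)&(Z[:,1]<420); H=Z[m]
    hub=H[(H[:,1]>240)]; print('hub',hub[hub[:,2]>252].mean(0),len(hub))
    boom=H[(H[:,1]<260)&(H[:,1]>130)]; print('boom',len(boom),np.median(boom,0),np.polyfit(boom[:,1],boom[:,0],1),np.polyfit(boom[:,1],boom[:,0],1)@[1,0])
    sh=H[(H[:,1]<125)&(H[:,2]<260)&(H[:,2]>248)]; print('shield',len(sh),circ(sh[:,:2]) if len(sh)>10 else 0, sh.min(0),sh.max(0))
    foot=Z[(Z[:,2]>10)&(Z[:,2]<22)&(Z[:,1]>220)&(Z[:,1]<400)&(Z[:,0]>550)&(Z[:,0]<760)]; print('foot',len(foot),foot.mean(0),foot.min(0),foot.max(0))
    R=P[red(p)]; R=R[(R[:,2]>245)&(R[:,2]<330)]; print('red',len(R),R.min(0),R.max(0),R.mean(0)); i=R[:,2]>R[:,2].max()-8; print(R[i].mean(0))
E
python3 -c "
import cv2;a=cv2.imread('pics/s0.png')[180:290,230:420];b=cv2.imread('pics/t0.png')[140:270,100:300]
cv2.imwrite('pics/c0.png',cv2.vconcat([cv2.resize(a,(480,278),interpolation=2),cv2.resize(b,(480,312),interpolation=2)]))"
```

```text
s mortar rim 217 [537.12081474  94.79890831  58.71598782]
hub [577.94917965 388.75303718 259.48908453] 547
boom 297 [615.89063754 195.818539   245.54305975] [-2.06758581e-01  6.56448314e+02] -0.20675858132885128
shield 894 [640.43559851  48.28782744  50.35601027] [575.4583511  -47.30594435 248.0899893 ] [709.23236636 122.12087084 259.98776469]
foot 326 [594.77383105 358.82038705  15.86243559] [550.15028324 221.36887822  10.00061282] [755.04618555 399.98052061  21.80772284]
red 64 [611.11371919  38.04731354 265.70992104] [641.6770379   56.54750096 312.28320027] [626.76579272  49.26819769 288.39432992]
[615.95551523  47.67985151 306.78366282]
t mortar rim 430 [534.54270598  93.34143266  59.25225902]
hub [573.29299909 388.07306392 258.97229352] 654
boom 380 [612.71859096 195.33603044 243.87543151] [-2.02554191e-01  6.52653183e+02] -0.20255419116873283
shield 1738 [642.00703535  51.01749084  48.3005468 ] [578.03488751 -45.7790975  248.07496732] [707.96397141 117.15436555 259.86923569]
foot 342 [584.63269921 364.13149491  15.46456681] [551.09034586 221.03932094  10.03311448] [746.53962386 399.97530499  21.97570331]Traceback (most recent call last):
  File "<stdin>", line 12, in <module>
    return umr_minimum(a, axis, None, out, keepdims, initial, where)
ValueError: zero-size array to reduction operation minimum which has no identity
```

View pics/c0.png

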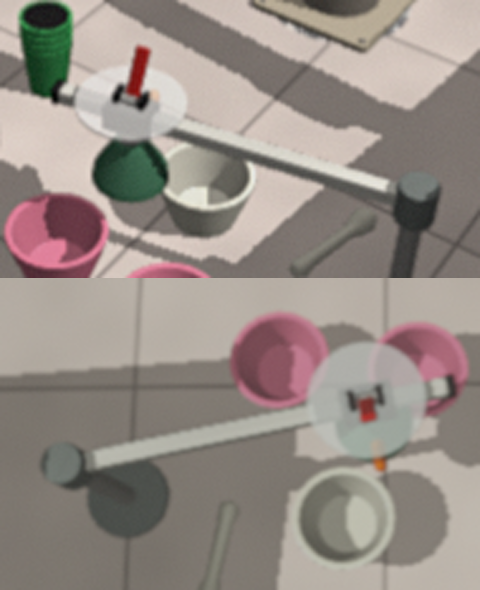

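```bash
python3 -m handwheel '[{"delta_pos":[2.6,-3.6,0.5],"yaw":-0.075},{"delta_pos":[2.6,-3.6,0.5],"yaw":-0.075},{"delta_pos":[2.6,-3.6,0.5],"yaw":-0.075},{"delta_pos":[2.6,-3.6,0.5],"yaw":-0.075},{"delta_pos":[2.6,-3.6,0.5],"yaw":-0.075},{"delta_pos":[2.6,-3.6,0.5],"yaw":-0.075},{"delta_pos":[2.6,-3.6,0.5],"yaw":-0.075},{"delta_pos":[2.6,-3.6,0.5],"yaw":-0.075},{"delta_pos":[2.6,-3.6,0.4],"yaw":-0.075},{"delta_pos":[2.6,-3.6,0.4],"yaw":-0.075}]' -1
```

```text
clock: 1.93
eef_pos: [399.0, 293.7, 276.7]
tool_rot: [3.141, -0.0, 2.146]
force: [0.8, 0.7, 0.1]
width: 0.1
gripper_force: 0.0
```

```bash
python3 -m handwheel '[{"delta_pos":[1.9,-3.4,0],"yaw":-0.054},{"delta_pos":[1.9,-3.4,0],"yaw":-0.054},{"delta_pos":[1.9,-3.4,0],"yaw":-0.054},{"delta_pos":[1.9,-3.4,0],"yaw":-0.054},{"delta_pos":[1.9,-3.4,0],"yaw":-0.054},{"delta_pos":[1.9,-3.4,0],"yaw":-0.054},{"delta_pos":[1.9,-3.4,0],"yaw":-0.054},{"delta_pos":[0,0,0],"yaw":0},{"delta_pos":[0,0,0],"yaw":0},{"delta_pos":[0,0,0],"yaw":0}]'
cat > m.py <<'E'
from h import *
import sys
a=get_image('scene');b=get_image('top')
if len(sys.argv)>1: cv2.imwrite('pics/'+sys.argv[1],np.hstack([cv2.resize(a['color'][150:320,180:420],(400,283)),cv2.resize(b['color'][130:300,120:360],(400,283))])[:,:,::-1])
for n,p in(('s',a),('t',b)):
    P=pts(p)
    R=P[red(p)]; R=R[(R[:,2]>245)&(R[:,2]<330)]
    if len(R)>3: print(n,'red',len(R),R.mean(0).round(),'hi',R[R[:,2]>R[:,2].max()-8].mean(0).round(),'lo',R[R[:,2]<R[:,2].min()+8].mean(0).round())
    H=P.reshape(-1,3)
    bm=H[(H[:,2]>236)&(H[:,2]<252)&(H[:,1]<270)&(H[:,1]>150)&(H[:,0]>450)&(H[:,0]<750)]
    c=np.polyfit(bm[:,1],bm[:,0],1); print('boom angle',np.arctan(-c[0]).round(3))
    # shield: fit fixed-radius outline of points at shield height
    m=(P[...,2]>249)&(P[...,2]<261)&(P[...,0]>420)&(P[...,0]<740)&(P[...,1]<170)&(P[...,1]>-60)
    d=np.array([np.sin(np.arctan(-c[0])),-np.cos(np.arctan(-c[0]))]); post=np.array([575.5,388.3]); q=P[m][:,:2]-post
    s=q@d; t=q@np.array([-d[1],d[0]]); k=abs(t)<75
    print(' shield',k.sum(),'s',np.percentile(s[k],[1,50,99]).round(),'t',np.percentile(t[k],[1,50,99]).round())
    hs=cv2.cvtColor(p['color'],cv2.COLOR_RGB2HSV); o=(hs[...,0]>7)&(hs[...,0]<18)&(hs[...,1]>150)&(P[...,2]>170)&(P[...,2]<240); 
    if o.sum(): print(' orange',o.sum(),P[o].mean(0).round())
E
python3 m.py c1.png
```

```text
clock: 2.77
eef_pos: [530.8, 57.8, 275.9]
tool_rot: [-3.141, -0.001, 1.772]
force: [-0.5, 0.7, 0.4]
width: -0.3
gripper_force: 0.0
s red 62 [627.  49. 288.] hi [617.  48. 308.] lo [637.  51. 270.]
boom angle 0.195
 shield 931 s [279. 338. 409.] t [-61.   9.  64.]
 orange 5 [-527.  167.  216.]
boom angle 0.211
 shield 936 s [305. 371. 408.] t [-66.   4.  58.]
 orange 2 [580.  36. 214.]
```

View pics/c1.png

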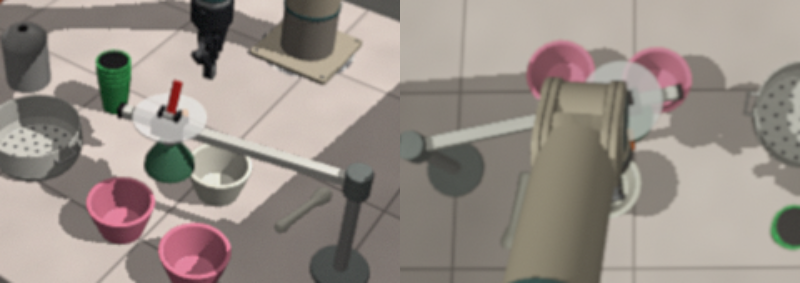

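```bash
python3 -m handwheel '[{"delta_pos":[0.2,-1.5,0],"yaw":0},{"delta_pos":[0.2,-1.5,0],"yaw":0},{"delta_pos":[2,0.4,0],"yaw":0},{"delta_pos":[2,0.4,0],"yaw":0},{"delta_pos":[1.4,0.3,0],"yaw":0},{"delta_pos":[1.2,0.25,0],"yaw":0},{"delta_pos":[1.2,0.25,0],"yaw":0},{"delta_pos":[1,0.2,0],"yaw":0},{"delta_pos":[0,0,0],"yaw":0},{"delta_pos":[0,0,0],"yaw":0}]'; python3 m.py
```

```text
clock: 3.7
eef_pos: [623.8, 46.7, 278.0]
tool_rot: [3.139, 0.0, 1.775]
force: [-2.1, -0.9, 8.9]
width: 0.0
gripper_force: 5.2
s red 69 [653.  55. 293.] hi [647.  56. 315.] lo [661.  56. 271.]
boom angle 0.256
 shield 954 s [280. 339. 415.] t [-60.   9.  63.]
 orange 8 [-526.  208.  215.]
boom angle 0.266
 shield 411 s [352. 388. 409.] t [-65. -23.  38.]
 orange 3 [593.  37. 213.]
```

```bash
python3 -m handwheel '[{"delta_pos":[-2,-0.5,0],"yaw":0},{"delta_pos":[-2,-0.5,0],"yaw":0},{"delta_pos":[0,0,1.2],"yaw":0.03},{"delta_pos":[0,0,1],"yaw":0.03},{"delta_pos":[1,0.25,0],"yaw":0},{"delta_pos":[1,0.25,0],"yaw":0},{"delta_pos":[1,0.25,0],"yaw":0},{"delta_pos":[1,0.25,0],"yaw":0},{"delta_pos":[0,0,0],"yaw":0},{"delta_pos":[0,0,0],"yaw":0}]';python3 m.py
```

```text
clock: 4.63
eef_pos: [623.5, 46.5, 298.1]
tool_rot: [3.141, -0.0, 1.834]
force: [0.2, -0.1, 0.4]
width: -0.1
gripper_force: 0.0
s red 66 [654.  55. 296.] hi [647.  55. 318.] lo [661.  56. 271.]
boom angle 0.26
 shield 964 s [256. 339. 425.] t [-63.   7.  61.]
 orange 9 [-553.   94.  216.]
boom angle 0.273
 shield 418 s [354. 387. 408.] t [-66. -26.  36.]
 orange 11 [595.  40. 215.]
```

Push 48 mm further.

```bash
python3 -m handwheel '[{"delta_pos":[0.8,0.2,0],"yaw":0},{"delta_pos":[0.8,0.2,0],"yaw":0},{"delta_pos":[0.8,0.2,0],"yaw":0},{"delta_pos":[0.8,0.2,0],"yaw":0},{"delta_pos":[0.8,0.2,0],"yaw":0},{"delta_pos":[0.6,0.15,0],"yaw":0},{"delta_pos":[0,0,0],"yaw":0},{"delta_pos":[0,0,0],"yaw":0}]';python3 m.py
```

```text
clock: 5.4
eef_pos: [669.7, 56.9, 297.7]
tool_rot: [3.141, 0.0, 1.832]
force: [0.4, -0.1, -0.6]
width: 0.1
gripper_force: 0.0
s red 20 [687.  66. 305.] hi [691.  66. 314.] lo [665.  62. 261.]
boom angle 0.263
 shield 939 s [279. 338. 409.] t [-66.   7.  62.]
 orange 5 [-526.  171.  223.]
boom angle 0.292
 shield 847 s [312. 371. 407.] t [-74. -36.  32.]
 orange 18 [597.  40. 216.]
```

```bash
python3 -m handwheel '[{"delta_pos":[0.5,0.13,0],"yaw":0},{"delta_pos":[0.5,0.13,0],"yaw":0},{"delta_pos":[0,0,0],"yaw":0},{"delta_pos":[0,0,0],"yaw":0}]'; python3 -m handwheel '[{"delta_pos":[0.4,0.1,0],"yaw":0},{"delta_pos":[0,0,0],"yaw":0},{"delta_pos":[0,0,0],"yaw":0}]'
```

```text
clock: 5.83
eef_pos: [678.8, 59.3, 298.3]
tool_rot: [-3.141, -0.0, 1.832]
force: [-4.3, -1.2, 2.4]
width: 0.2
gripper_force: 2.3
clock: 6.08
eef_pos: [682.2, 60.4, 298.2]
tool_rot: [-3.14, -0.001, 1.832]
force: [-5.3, -0.9, 3.5]
width: 0.1
gripper_force: 3.2
```

```bash
python3 -m handwheel '[{"delta_pos":[-2,-0.5,0],"yaw":0},{"delta_pos":[-0.5,-0.1,2.5],"yaw":0},{"delta_pos":[0,0,3],"yaw":0},{"delta_pos":[1,-2,0],"yaw":0},{"delta_pos":[1,-2.5,0],"yaw":0},{"delta_pos":[0.7,-2.5,0],"yaw":0},{"delta_pos":[0,-2,0],"yaw":0},{"delta_pos":[0,0,0],"yaw":0},{"delta_pos":[0,0,0],"yaw":0}]' 0.2; python3 m.py c2.png
```

```text
clock: 6.83
eef_pos: [685.6, -37.1, 353.1]
tool_rot: [3.14, 0.001, 1.829]
force: [0.6, -0.1, 0.3]
width: 51.1
gripper_force: 0.0
s red 12 [694.  70. 295.] hi [701.  69. 307.] lo [679.  68. 272.]
boom angle 0.266
 shield 1013 s [279. 342. 410.] t [-60.   9.  65.]
 orange 9 [-531.  210.  212.]
boom angle 0.277
 shield 262 s [266. 298. 330.] t [-21.  25.  61.]
```

View pics/c2.png

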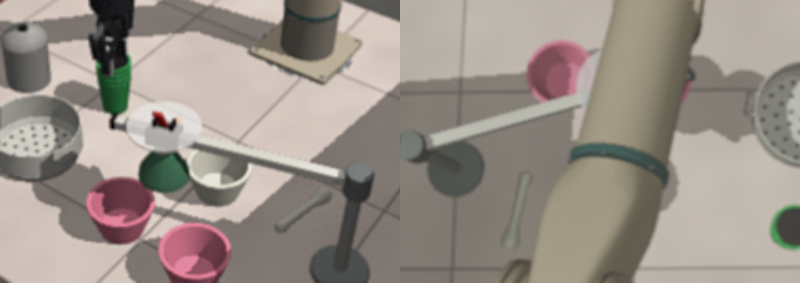

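```bash
python3 -m handwheel '[{"delta_pos":[0.6,0.6,-1],"yaw":0.01},{"delta_pos":[0,0,-2],"yaw":0},{"delta_pos":[0,0,-2],"yaw":0},{"delta_pos":[0,0,-2],"yaw":0},{"delta_pos":[0,0,-2],"yaw":0},{"delta_pos":[0,0,-1],"yaw":0},{"delta_pos":[0,0,0],"yaw":0},{"delta_pos":[0,0,0],"yaw":0}]' && python3 -m handwheel '[{"delta_pos":[0,0,-1],"yaw":0},{"delta_pos":[0,0,-1],"yaw":0},{"delta_pos":[0,0,-1],"yaw":0},{"delta_pos":[0,0,0],"yaw":0}]'; python3 m.py c3.png
```

```text
clock: 7.6
eef_pos: [691.4, -28.4, 252.7]
tool_rot: [-3.141, -0.0, 1.843]
force: [-0.3, 0.2, 0.8]
width: 51.3
gripper_force: 0.0
clock: 7.93
eef_pos: [689.7, -29.2, 220.5]
tool_rot: [-3.138, -0.002, 1.842]
force: [-0.7, 1.3, 0.2]
width: 51.4
gripper_force: 0.0
s red 12 [695.  69. 298.] hi [701.  69. 307.] lo [679.  68. 270.]
boom angle 0.283
 shield 1026 s [280. 343. 430.] t [-67.   4.  59.]
 orange 3 [-529.  247.  215.]
boom angle 0.275
 shield 356 s [279. 303. 343.] t [-21.  26.  64.]
```

View pics/c3.png

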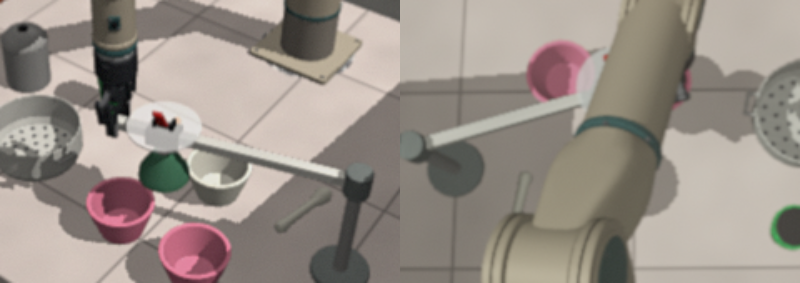

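```bash
python3 -m handwheel '[{"delta_pos":[-0.27,0.96,0],"yaw":0},{"delta_pos":[-0.27,0.96,0],"yaw":0},{"delta_pos":[-0.27,0.96,0],"yaw":0},{"delta_pos":[0,0,0],"yaw":0}]' && python3 -m handwheel '[{"delta_pos":[-0.27,0.96,0],"yaw":0},{"delta_pos":[-0.27,0.96,0],"yaw":0},{"delta_pos":[0,0,0],"yaw":0},{"delta_pos":[0,0,0],"yaw":0}]'; python3 m.py
```

```text
clock: 8.37
eef_pos: [682.8, 1.9, 223.5]
tool_rot: [3.141, -0.001, 1.845]
force: [-0.1, -1.3, 0.3]
width: 51.4
gripper_force: 0.6
clock: 8.7
eef_pos: [677.5, 19.8, 223.3]
tool_rot: [3.141, -0.001, 1.843]
force: [1.1, 0.2, 0.0]
width: 51.7
gripper_force: 0.0
s red 12 [686. 103. 298.] hi [693. 103. 309.] lo [667. 101. 269.]
boom angle 0.275
 shield 1054 s [246. 308. 383.] t [-64.   7.  63.]
 orange 5 [-530.  195.  218.]
boom angle 0.289
 shield 63 s [247. 261. 440.] t [-15.  28.  52.]
```

```bash
python3 -m handwheel '[{"delta_pos":[-0.19,0.67,0],"yaw":0},{"delta_pos":[-0.19,0.67,0],"yaw":0},{"delta_pos":[0,0,0],"yaw":0},{"delta_pos":[0,0,0],"yaw":0}]'; python3 m.py; python3 -m handwheel '[{"delta_pos":[0.27,-0.96,0],"yaw":0},{"delta_pos":[0.27,-0.96,0],"yaw":0},{"delta_pos":[0,0,0],"yaw":0},{"delta_pos":[0,0,0],"yaw":0}]'; python3 -m handwheel '[{"delta_pos":[0,0,0],"yaw":0},{"delta_pos":[0,0,0],"yaw":0},{"delta_pos":[0,0,0],"yaw":0},{"delta_pos":[0,0,0],"yaw":0},{"delta_pos":[0,0,0],"yaw":0},{"delta_pos":[0,0,0],"yaw":0}]' -0.7
```

```text
clock: 9.13
eef_pos: [673.6, 32.5, 223.1]
tool_rot: [-3.141, -0.001, 1.842]
force: [-0.1, -1.3, 1.2]
width: 51.4
gripper_force: 0.6
s red 11 [684. 115. 301.] hi [688. 115. 308.] lo [667. 113. 276.]
boom angle 0.289
 shield 1072 s [234. 296. 415.] t [-69.   2.  57.]
 orange 9 [-527.  219.  218.]
boom angle 0.324
 shield 28 s [234. 246. 439.] t [-31.  17.  36.]
clock: 9.57
eef_pos: [679.4, 11.1, 223.1]
tool_rot: [-3.142, 0.0, 1.84]
force: [-0.2, -0.4, -0.9]
width: 51.7
gripper_force: 0.0
clock: 10.07
eef_pos: [679.6, 13.3, 223.3]
tool_rot: [3.141, -0.0, 1.843]
force: [1.3, 0.5, 0.9]
width: 18.7
gripper_force: 59.7
```

```bash
python3 -m handwheel '[{"delta_pos":[-1.27,-0.33,0],"yaw":-0.034},{"delta_pos":[-1.28,-0.29,0],"yaw":-0.034},{"delta_pos":[-1.29,-0.24,0],"yaw":-0.034},{"delta_pos":[-1.3,-0.2,0],"yaw":-0.034},{"delta_pos":[-1.3,-0.16,0],"yaw":-0.034},{"delta_pos":[0,0,0],"yaw":0},{"delta_pos":[0,0,0],"yaw":0}]'; python3 -m handwheel '[{"delta_pos":[-1.3,-0.11,0],"yaw":-0.034},{"delta_pos":[-1.31,-0.07,0],"yaw":-0.034},{"delta_pos":[-1.31,-0.02,0],"yaw":-0.034},{"delta_pos":[0,0,0],"yaw":0},{"delta_pos":[0,0,0],"yaw":0}]'
```

```text
clock: 10.65
eef_pos: [613.2, 0.6, 223.2]
tool_rot: [-3.138, -0.001, 1.672]
force: [-6.9, 0.9, 5.9]
width: 19.3
gripper_force: 61.3
clock: 11.07
eef_pos: [575.0, -1.3, 223.2]
tool_rot: [-3.139, -0.001, 1.571]
force: [-5.2, 0.5, 6.5]
width: 18.9
gripper_force: 61.8
```

```bash
python3 -m handwheel '[{"delta_pos":[-1.31,0.02,0],"yaw":-0.034},{"delta_pos":[-1.31,0.07,0],"yaw":-0.034},{"delta_pos":[-1.3,0.11,0],"yaw":-0.034},{"delta_pos":[-1.3,0.15,0],"yaw":-0.034},{"delta_pos":[0,0,0],"yaw":0},{"delta_pos":[0,0,0],"yaw":0},{"delta_pos":[0,0,0],"yaw":0}]'; python3 m.py c4.png
```

```text
clock: 11.65
eef_pos: [523.0, 2.0, 223.2]
tool_rot: [-3.139, -0.0, 1.435]
force: [-5.3, 0.5, 7.5]
width: 18.6
gripper_force: 62.0
s red 17 [562.  97. 294.] hi [573.  94. 311.] lo [548.  99. 271.]
boom angle -0.123
 shield 905 s [233. 295. 390.] t [-69.   2.  58.]
 orange 5 [-322.  135.  220.]
boom angle -0.128
 shield 600 s [232. 258. 287.] t [-51.   5.  59.]
```

View pics/c4.png

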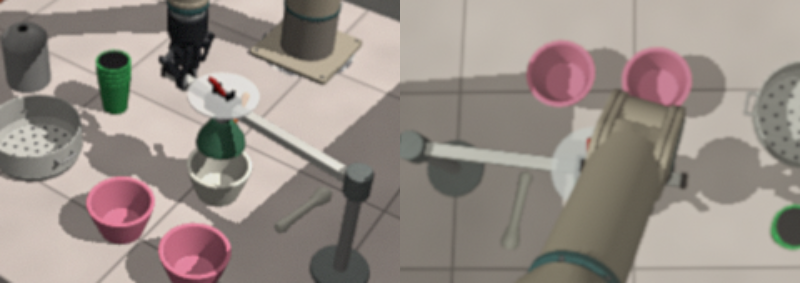

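```bash
python3 -m handwheel '[{"delta_pos":[0,0,0],"yaw":0},{"delta_pos":[0,0,0],"yaw":0},{"delta_pos":[0,0,0],"yaw":0},{"delta_pos":[0,0,2],"yaw":0},{"delta_pos":[0,0,3],"yaw":0},{"delta_pos":[0,0,3],"yaw":0},{"delta_pos":[0,0,3],"yaw":0},{"delta_pos":[0,0,3],"yaw":0},{"delta_pos":[0,0,0],"yaw":0}]' 0.2; python3 -m handwheel '[{"delta_pos":[3,-2,0],"yaw":0},{"delta_pos":[4,-2,0],"yaw":0},{"delta_pos":[4,-2,0],"yaw":0},{"delta_pos":[4,-2,0],"yaw":0},{"delta_pos":[2,-2,0],"yaw":0},{"delta_pos":[0,-2,0],"yaw":0},{"delta_pos":[0,-2,0],"yaw":0},{"delta_pos":[0,0,0],"yaw":0},{"delta_pos":[0,0,0],"yaw":0}]' -1; python3 m.py c5.png
```

```text
clock: 12.5
eef_pos: [527.0, 0.9, 368.7]
tool_rot: [3.131, -0.002, 1.433]
force: [1.5, 0.1, -0.5]
width: 51.4
gripper_force: 0.0
clock: 13.25
eef_pos: [685.0, -136.0, 362.2]
tool_rot: [-3.141, 0.001, 1.431]
force: [-0.1, 0.1, -0.0]
width: -0.2
gripper_force: 0.0
s red 18 [562.  98. 294.] hi [573.  94. 310.] lo [546. 100. 268.]
boom angle -0.123
 shield 887 s [233. 294. 415.] t [-65.   3.  60.]
 orange 4 [-272.  237.  214.]
boom angle -0.132
 shield 1180 s [234. 276. 338.] t [-62.   6.  62.]
```

View pics/c5.png

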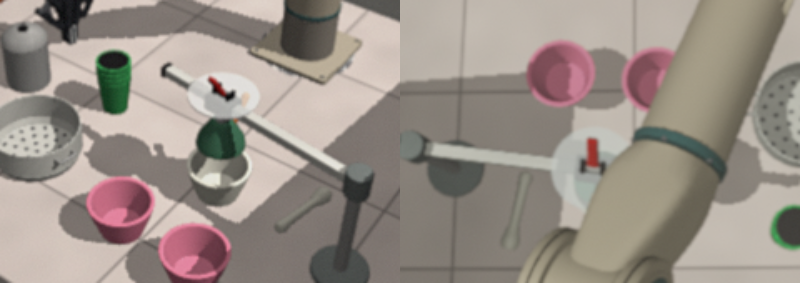

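```bash
python3 -m handwheel '[{"delta_pos":[-0.5,2.7,-0.4],"yaw":0},{"delta_pos":[-0.5,2.7,-0.4],"yaw":0},{"delta_pos":[-0.6,2.7,-0.4],"yaw":0},{"delta_pos":[-0.6,2.7,-0.4],"yaw":0},{"delta_pos":[-0.8,2.7,-0.4],"yaw":0},{"delta_pos":[-1,2.7,-1],"yaw":0},{"delta_pos":[-1,2.7,-1.6],"yaw":0},{"delta_pos":[-1,2.7,-1.6],"yaw":0},{"delta_pos":[0,0,0],"yaw":0},{"delta_pos":[0,0,0],"yaw":0}]'
```

```text
clock: 14.18
eef_pos: [623.9, 86.6, 300.1]
tool_rot: [-3.139, -0.001, 1.441]
force: [-0.0, -1.3, 0.4]
width: 0.4
gripper_force: 0.0
```

```bash
python3 -m handwheel '[{"delta_pos":[-1,-0.4,0],"yaw":0},{"delta_pos":[-1,0.05,0],"yaw":0},{"delta_pos":[-0.8,0.1,0],"yaw":0},{"delta_pos":[-0.8,0.1,0],"yaw":0},{"delta_pos":[-0.8,0.1,0],"yaw":0},{"delta_pos":[-0.8,0.1,0],"yaw":0},{"delta_pos":[-0.8,0.1,0],"yaw":0},{"delta_pos":[-0.8,0.1,0],"yaw":0},{"delta_pos":[-0.8,0.1,0],"yaw":0},{"delta_pos":[-0.8,0.1,0],"yaw":0}]'; python3 -m handwheel '[{"delta_pos":[-0.6,0.1,0],"yaw":0},{"delta_pos":[-0.5,0.05,0],"yaw":0},{"delta_pos":[0,0,0],"yaw":0},{"delta_pos":[0,0,0],"yaw":0}]'; python3 m.py
```

```text
clock: 15.02
eef_pos: [541.7, 86.4, 302.1]
tool_rot: [3.139, -0.001, 1.433]
force: [1.1, -0.9, 1.4]
width: -0.1
gripper_force: 0.6
clock: 15.35
eef_pos: [529.5, 88.3, 300.7]
tool_rot: [-3.14, 0.0, 1.434]
force: [-0.4, 0.2, 0.5]
width: -0.1
gripper_force: 0.0
s red 30 [520. 102. 293.] hi [516. 102. 318.] lo [524.  99. 269.]
boom angle -0.165
 shield 834 s [234. 290. 421.] t [-64.   7.  60.]
 orange 6 [-528.  235.  213.]
boom angle -0.151
 shield 828 s [285. 328. 362.] t [-69. -19.  54.]
 orange 7 [457. 108. 218.]
```

```bash
python3 -m handwheel '[{"delta_pos":[-0.5,0.07,0],"yaw":0},{"delta_pos":[-0.4,0.05,0],"yaw":0},{"delta_pos":[0,0,0],"yaw":0},{"delta_pos":[0,0,0],"yaw":0}]';  python3 -m handwheel '[{"delta_pos":[-0.4,0.05,0],"yaw":0},{"delta_pos":[0,0,0],"yaw":0},{"delta_pos":[0,0,0],"yaw":0}]'; python3 m.py
```

```text
clock: 15.78
eef_pos: [520.8, 89.3, 301.0]
tool_rot: [-3.141, -0.0, 1.434]
force: [0.2, -0.8, -0.2]
width: 0.3
gripper_force: 0.0
clock: 16.03
eef_pos: [517.0, 89.8, 301.1]
tool_rot: [-3.141, -0.0, 1.434]
force: [-0.9, 0.4, 0.1]
width: -0.1
gripper_force: 0.0
s red 44 [515. 101. 286.] hi [505. 106. 315.] lo [522.  99. 271.]
boom angle -0.18
 shield 824 s [233. 290. 412.] t [-60.  11.  66.]
 orange 8 [-526.  196.  220.]
boom angle -0.151
 shield 804 s [294. 330. 362.] t [-69. -13.  56.]
 orange 7 [457. 108. 217.]
```

```bash
for i in 1; do python3 -m handwheel '[{"delta_pos":[-0.5,0.07,0],"yaw":0},{"delta_pos":[0,0,0],"yaw":0},{"delta_pos":[0,0,0],"yaw":0}]'; done; python3 -m handwheel '[{"delta_pos":[-0.4,0.05,0],"yaw":0},{"delta_pos":[0,0,0],"yaw":0},{"delta_pos":[0,0,0],"yaw":0}]'
```

```text
clock: 16.38
eef_pos: [511.9, 90.5, 301.1]
tool_rot: [-3.141, -0.0, 1.434]
force: [0.3, 0.4, -0.3]
width: -0.0
gripper_force: 0.0
clock: 16.63
eef_pos: [507.9, 91.0, 301.1]
tool_rot: [-3.141, -0.0, 1.434]
force: [-0.4, 0.1, -0.0]
width: -0.0
gripper_force: 0.0
```

```bash
python3 - <<'E'
from h import *
a=get_image('scene')
cv2.imwrite('pics/c6.png',cv2.resize(a['color'][170:270,255:375],(720,600),interpolation=2)[:,:,::-1])
E
python3 m.py
```

```text
s red 41 [512. 101. 285.] hi [499. 107. 307.] lo [520.  99. 270.]
boom angle -0.176
 shield 813 s [234. 290. 410.] t [-60.  10.  65.]
 orange 3 [-532.  170.  228.]
boom angle -0.344
 shield 518 s [307. 330. 358.] t [-8. 36. 74.]
 orange 7 [457. 108. 218.]
```

View pics/c6.png

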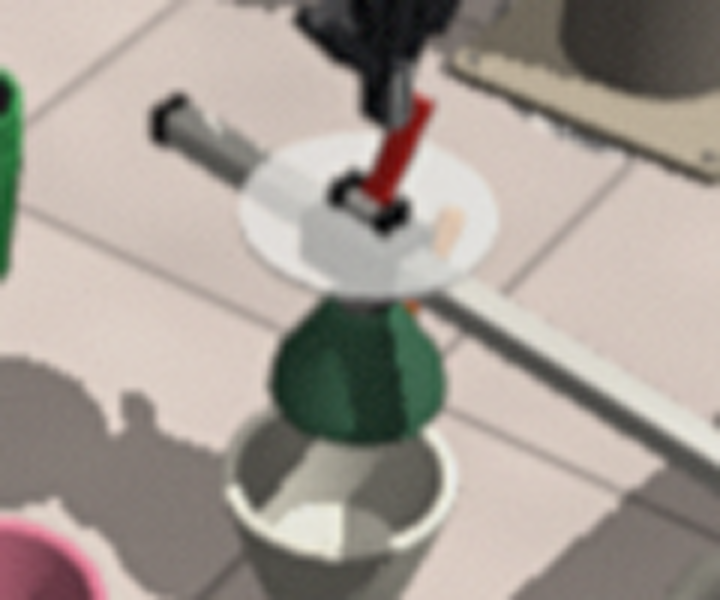

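```bash
python3 -m handwheel '[{"delta_pos":[-0.4,0.05,0],"yaw":0},{"delta_pos":[0,0,0],"yaw":0},{"delta_pos":[0,0,0],"yaw":0}]'; python3 -m handwheel '[{"delta_pos":[-0.3,0.05,0],"yaw":0},{"delta_pos":[0,0,0],"yaw":0},{"delta_pos":[0,0,0],"yaw":0}]'; python3 m.py
```

```text
clock: 17.03
eef_pos: [506.2, 91.2, 301.8]
tool_rot: [3.137, -0.001, 1.433]
force: [5.3, -0.7, 0.6]
width: 0.1
gripper_force: 2.2
clock: 17.28
eef_pos: [504.1, 91.6, 302.1]
tool_rot: [3.135, -0.001, 1.433]
force: [6.7, -0.9, 1.0]
width: -0.3
gripper_force: 2.8
s red 47 [508. 102. 286.] hi [496. 108. 311.] lo [517.  99. 269.]
boom angle -0.172
 shield 826 s [234. 290. 376.] t [-64.   7.  61.]
 orange 3 [-528.  288.  202.]
boom angle -0.122
 shield 780 s [300. 330. 361.] t [-73. -17.  45.]
 orange 7 [454. 108. 217.]
```

```bash
python3 -m handwheel '[{"delta_pos":[1.5,-0.2,0],"yaw":0},{"delta_pos":[0.5,-0.1,2.5],"yaw":0},{"delta_pos":[0,0,3],"yaw":0},{"delta_pos":[1,-3,0],"yaw":0},{"delta_pos":[1,-3.5,0],"yaw":0},{"delta_pos":[1,-3.5,0],"yaw":0},{"delta_pos":[1,-3.5,0],"yaw":0},{"delta_pos":[1,-3.5,0],"yaw":0},{"delta_pos":[1,-3.5,0],"yaw":0},{"delta_pos":[0,-3,0],"yaw":0}]' 0.2;  python3 -m handwheel '[{"delta_pos":[0,0,0],"yaw":0},{"delta_pos":[0,0,0],"yaw":0}]'
cat > e.py <<'E'
from h import *
from scipy.optimize import least_squares
for n in('scene','top'):
    p=get_image(n);P=pts(p); m=(P[...,2]>249)&(P[...,2]<261)&(np.hypot(P[...,0]-530,P[...,1]-93)<90)
    q=P[m][:,:2]; q=q[np.hypot(*(q-np.median(q,0)).T)<80]
    # bounding hull fit with radius 66
    hl=cv2.convexHull(q.astype(np.float32))[:,0]
    r=least_squares(lambda c:np.hypot(*(hl-c).T)-65,np.median(q,0),loss='soft_l1',f_scale=2).x
    Q=P.reshape(-1,3);Q=Q[(np.hypot(Q[:,0]-535,Q[:,1]-94)<80)&(Q[:,2]>70)&(Q[:,2]<84)]
    print(n,len(q),'shield',r.round(1),'mortar',len(Q),circ(Q[:,:2]).round(1))
    b=P[(P[...,2]>238)&(P[...,2]<252)&(P[...,1]<350)&(P[...,1]>170)&(P[...,0]>450)&(P[...,0]<640)]
    b=b[abs(b[:,0]-np.median(b[:,0]))<60]; print('boom ang',np.arctan(-np.polyfit(b[:,1],b[:,0],1)[0]).round(3), np.polyval(np.polyfit(b[:,1],b[:,0],1),[388,94]).round(1))
E
python3 e.py; python3 m.py
```

```text
clock: 18.22
eef_pos: [581.8, -148.2, 355.5]
tool_rot: [-3.141, 0.0, 1.433]
force: [0.5, -0.4, 0.4]
width: 51.1
gripper_force: 0.0
clock: 18.38
eef_pos: [580.1, -148.4, 355.7]
tool_rot: [-3.14, 0.0, 1.429]
force: [-0.4, 2.0, 0.1]
width: 51.1
gripper_force: 0.0
scene 810 shield [522.7  96. ] mortar 232 [536.4  94.4  59. ]
boom ang -0.176 [576.3 524. ]
top 1807 shield [522.4  96.1] mortar 97 [537.1  97.8  63.8]
boom ang -0.175 [573.2 521.2]
s red 54 [505. 101. 289.] hi [494. 103. 307.] lo [516.  97. 269.]
boom angle -0.18
 shield 829 s [234. 291. 406.] t [-62.   9.  63.]
 orange 3 [-531.  285.  218.]
boom angle -0.181
 shield 1805 s [235. 299. 359.] t [-61.   2.  62.]
 orange 8 [454. 108. 218.]
```

```bash
python3 -m handwheel '[{"delta_pos":[-1.5,3,0],"yaw":-0.015},{"delta_pos":[-1.5,3,0],"yaw":-0.015},{"delta_pos":[-1.5,3,0],"yaw":0},{"delta_pos":[-1.3,3.2,0],"yaw":0},{"delta_pos":[-1.3,3,0],"yaw":0},{"delta_pos":[0,0,-1.5],"yaw":0},{"delta_pos":[0,0,-2.5],"yaw":0},{"delta_pos":[0,0,-2],"yaw":0},{"delta_pos":[0,0,-2],"yaw":0},{"delta_pos":[0,0,0],"yaw":0}]'
```

```text
clock: 19.42
eef_pos: [507.5, 8.0, 273.1]
tool_rot: [-3.135, 0.001, 1.407]
force: [-0.3, 0.8, -0.8]
width: 51.0
gripper_force: 0.0
```

```bash
python3 -m handwheel '[{"delta_pos":[0.1,-0.3,-1],"yaw":0},{"delta_pos":[0,0,-1.5],"yaw":0},{"delta_pos":[0,0,-1.5],"yaw":0},{"delta_pos":[0,0,-0.8],"yaw":0},{"delta_pos":[0,0,0],"yaw":0}]'; python3 -m handwheel '[{"delta_pos":[0,0,0],"yaw":0},{"delta_pos":[0,0,0],"yaw":0},{"delta_pos":[0,0,0],"yaw":0},{"delta_pos":[0,0,0],"yaw":0},{"delta_pos":[0,0,0],"yaw":0},{"delta_pos":[0,0,0],"yaw":0}]' -0.7
```

```text
clock: 19.83
eef_pos: [510.7, 3.1, 227.3]
tool_rot: [-3.14, 0.0, 1.404]
force: [-0.9, 0.1, 0.4]
width: 51.1
gripper_force: 0.0
clock: 20.33
eef_pos: [510.1, 3.1, 229.0]
tool_rot: [-3.139, -0.001, 1.404]
force: [-5.6, 1.1, 4.1]
width: 18.3
gripper_force: 59.2
```

```bash
python3 -m handwheel '[{"delta_pos":[0.9,-0.15,0],"yaw":0.023},{"delta_pos":[0.9,-0.13,0],"yaw":0.023},{"delta_pos":[0,0,0],"yaw":0},{"delta_pos":[0,0,0],"yaw":0}]'; python3 -m handwheel '[{"delta_pos":[0,0,0],"yaw":0},{"delta_pos":[0,0,0],"yaw":0},{"delta_pos":[0,0,0],"yaw":0},{"delta_pos":[0,0,2],"yaw":0},{"delta_pos":[0,0,3],"yaw":0},{"delta_pos":[0,0,3],"yaw":0},{"delta_pos":[0,0,3],"yaw":0},{"delta_pos":[1,-3,1],"yaw":0},{"delta_pos":[1,-4,0],"yaw":0},{"delta_pos":[1,-4,0],"yaw":0}]' 0.2; python3 -m handwheel '[{"delta_pos":[1,-3,0],"yaw":0},{"delta_pos":[0,0,0],"yaw":0},{"delta_pos":[0,0,0],"yaw":0},{"delta_pos":[0,0,0],"yaw":0}]'; python3 e.py; python3 m.py c7.png
```

```text
clock: 20.67
eef_pos: [529.7, 0.4, 229.0]
tool_rot: [3.14, -0.001, 1.451]
force: [-0.9, 1.7, 4.6]
width: 18.5
gripper_force: 59.8
clock: 21.5
eef_pos: [560.5, -110.0, 349.4]
tool_rot: [3.138, -0.001, 1.454]
force: [-0.0, -0.2, 0.1]
width: 51.3
gripper_force: 0.0
clock: 21.83
eef_pos: [569.2, -139.3, 347.7]
tool_rot: [-3.141, -0.001, 1.45]
force: [0.3, 0.6, -0.6]
width: 51.1
gripper_force: 0.0
scene 833 shield [539.9  93. ] mortar 216 [536.2  94.7  59.3]
boom ang -0.114 [576.1 542.5]
top 1799 shield [540.7  93.7] mortar 153 [537.   95.3  61.8]
boom ang -0.113 [573.3 539.9]
s red 55 [523.  97. 288.] hi [512.  99. 309.] lo [534.  96. 268.]
boom angle -0.106
 shield 859 s [231. 291. 401.] t [-67.   5.  59.]
 orange 8 [-528.  211.  223.]
boom angle -0.119
 shield 1805 s [235. 299. 359.] t [-62.   2.  62.]
 orange 10 [473. 101. 216.]
```

View pics/c7.png

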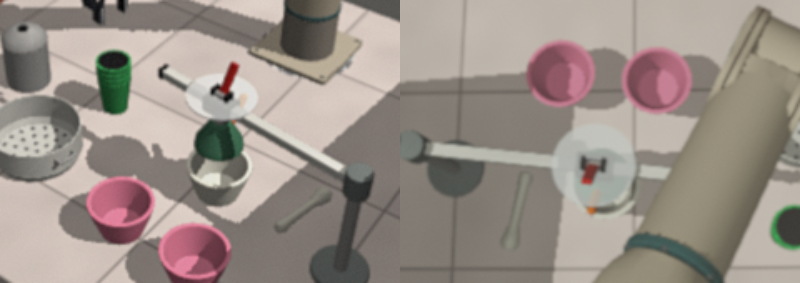

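The head hangs about 4 mm from the mortar's centre. The lever leans towards the robot, and the gripper is clear.

```bash
python3 -c "
from cell import ctrl; print(ctrl.finish_job())"
```

```text
the job is handed in; nothing more can be done
None
```

The job is handed in, with no verdict returned: the lamp head hangs about 4 mm from the mortar's centre by camera, the lever was pushed forward to its stop, the gripper is clear, and the other kitchen things look untouched in the pictures.

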